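Reset a winch brake adjuster to its red mark

TASK

Pushing the lever's red post gently from the side with your fingertips, without gripping it, first swing the brake adjuster's lever anticlockwise (seen from above) all the way back to its zero stop. Then push it round the other way until the yellow pointer points at the red setting mark on the scale, and take your hand away. Don't touch the black knob, and leave the four loose parts where they lie.

Things in the scene. Friction and masses are not known exactly. Their poses are not given: they have to be found in the camera images.
- bracket: Brake adjuster: round grey-blue cast bracket bolted to the worktop, 224 mm across and 18 mm high, with two 14 mm high bolted feet reaching 140 mm from its centre along its +y and -y. Origin: on the ring's vertical turning axis, at worktop height. The lever sweeps over the bracket's -x side (roughly facing the robot); the aluminium scale with black marks is on its +x side. Brass end-stop lugs, 38 mm high, stand 96 mm from the axis just beyond both ends of the lever's travel.
- ring (a joint): Angle of the steel ring with its lever and pointer, rad: 0 = lever against the zero stop, 2.0 = against the other stop; grows as the ring turns clockwise seen from above. The lever lies at -1.0 rad from the bracket's -x direction at 2.0 and +1.0 rad at 0 (counted anticlockwise from above). Friction holds it where it is left; it takes about 2 to 3 N at the post to move it, and it does not coast.
- mark (a joint): Angle of the red setting mark on the scale, rad, counted like ring: the pointer is exactly at the red mark when ring equals mark. It is clamped and does not move during the work.
- post_foot (a point): Lever: flat steel bar 13 mm wide running out from the ring, its top 37 mm above the worktop, with a red upright post at its outer end: 16 mm diameter, 45 mm tall, from 37 to 82 mm above the worktop, 135 mm from the turning axis. This point: centre of the post's foot (37 mm up). Under the post a dark boss of 22 mm diameter reaches down to 28 mm above the worktop. Pressing the lever with more than 35 N in all is too hard.
- post_top (a point): Centre of the top of the red post, 82 mm above the worktop.
- pointer_tip (a point): Tip of the yellow pointer, on the opposite side of the ring from the lever, 81 mm from the turning axis, 22 mm up; it turns with the lever.
- mark_tip (a point): Inner end of the red setting mark (a red radial line 4.5 mm wide with a small red tab at the scale's rim), 81 mm from the turning axis, 22 mm up.
- knob: Fluted black knob in the middle of the ring, 48 mm diameter, from 40 to 64 mm above the worktop. Origin: centre of its underside. It is the clamp screw of the indexing plate, and setting the ring does not turn it. Not to be touched.
- friction_block: Loose worn tan friction block, 90 x 50 x 22 mm, lying flat. Origin: centre of its underside, x along its length. Leave alone.
- torque_adapter: Loose chrome torque adapter, 38 mm diameter, 62 mm tall, standing with its square drive up. Origin: centre of its underside. Leave alone.
- bolt_sleeve: Loose green steel bolt sleeve, 36 mm diameter, 60 mm tall, standing. Origin: centre of its underside. Leave alone.
- handwheel: Loose dark brown bakelite handwheel, 110 mm diameter, 24 mm high at the hub, lying flat. Origin: centre of its underside. Leave alone.

How it is judged:
On the way, in this order (a step that is already met when the one before it is completed fails the run):
1. the lever is back against its zero stop (value of joint ring below 0.04 rad), for 0.2 s.
2. the pointer stands at the red mark (horizontal distance between pointer_tip and mark_tip below 0.004 m and velocity of joint ring between -0.03 and 0.03 rad/s), for 0.2 s.
At the end, for the whole second after the job is handed in: After having been back at the zero stop (within 0.04 rad), the ring rests with the pointer tip within 4 mm of the red mark's inner end, and every loose part is within 15 mm of where it began (all of step 2 and distance of each of friction_block, torque_adapter, bolt_sleeve, handwheel from where it was at the start of the episode below 0.015 m); the robot touches nothing.
It fails at once if the black knob was touched (contact force between any of the fingers, the arm and knob above 1 N).
It fails at once if the lever was pressed with more than 35 N, or squeezed (contact force between the fingers and ring above 35 N).
It fails at once if a loose part was moved or lifted (distance of any of friction_block, torque_adapter, bolt_sleeve, handwheel from where it was at the start of the episode above 0.015 m).
It also fails if it takes over 64 s, if anything falls off the work surface, if the arm or the gripper's body presses on something with over 40 N, if the wrist force passes 120 N, or if a joint passes its speed limit or range.

ROBOT

A 6-joint arm with a two-finger parallel gripper is mounted at the origin on the work surface. World frame = base frame: x ahead of the robot, y to its left, z up, the work surface at z = 0. Lengths are in m, angles in rad, forces in N, time in s.
With the tool pointing down it reaches from about 0.375 to 0.9 m from the base axis. Payload 3.1 kg.
Tool frame: the origin (TCP) lies on the centre line of the jaws, within the pads' length; the fingertips stand 25 mm ahead of it and the grasp point (between the pads) lies 6 mm ahead of it (manip.tips_ahead is the distance from the TCP to the fingertips, in m); z points along the fingers, y is the direction in which the jaws open and shut (so a half turn about z gives the same grasp; the last joint's range is limited). The gripper opens to 85 mm and grips with 20 to 120 N. Pads are 22 mm wide; open, the fingers measure 114 mm over their backs; the gripper's body (76 mm by 85 mm) begins 54 mm behind the grasp point. The pads swing forward as they close: fully open they stand 13 mm farther back than shut.
Start: joints at [1.131, 0.527, 1.433, -0, 1.181, -0.178], TCP at [0.161, 0.604, 0.256] pointing down, gripper open.
Joint ranges: [-3.08, 3.08], [-0.75, 2.2], [0.22, 2.44], [-1.43, 4.57], [0, 2.65], [-2.85, 2.85]. Speed limits (rad/s): [2.79, 2.79, 3.14, 3.14, 3.14, 3.14].

INTERFACE

Orientations are given as a unit quaternion [x, y, z, w].
In Python, from station import manip gives the robot as it stands.
- The arm moves only by the tool play_rows, never from a script. Its argument "steps" is a list that holds one entry, the list of rows, each a list of 6 numbers: the shift along the tool's x, y, z in m, then the turn, a rotation vector about the tool's x, y, z in degrees. In form: [[[x, y, z, rx, ry, rz], ...]]. A call has 1 to 10 rows; each row shifts and turns the commanded pose from where the row before left it, along the tool's axes as they then stand; what a row does not reach is not made up. A row lasts 1/8 s, in which the tool goes at most 62.5 mm and 10.7 degrees, less where a joint would pass 70% of its speed; a pose out of reach is approached as far as the arm can. A call is refused whole if a number of a shift passes 0.0625 or a number of a turn 10.7, either way. A call with a gripper value outside its range is refused whole. "fingers" is the opening, from 0 (shut) to 1 (fully open), set as the call begins (left out, the last holds). The fingers move at their own pace and stop on an object; "squeeze" is the grip in N (left out, the last holds). Time passes only in rows, so rows that do not move let the fingers close. It gives the time, the measured TCP pose, the force and the opening at its end, in the units of the state.
- manip.sense(): the state, without advancing time (a new reading comes with each control period).
- manip.snapshot(name): name is "side" or "top"; returns a dict with "img" (420x560x3 uint8, red, green, blue), "K" (3x3 intrinsics, pixels), "world_from_camera" (4x4, takes a point from camera to world coordinates). Camera axes: x right, y down, z forward; pixel columns grow to the right and rows downward; lengths in m; the calibration is good to about 2 mm. A picture is of the moment at which its call begins. There is no depth.
- manip.sign_off(): hands the job in, once; it reports no verdict.
Trained networks look in a picture, given as the dict that the camera call returned (one of the last four; its "shot" number tells which), for a name from the list of things; names that differ only in an ending like _2 or _b are one class to them, and where a whole thing is asked for, a point or a joint stands for the part that bears it (a point fixed in the world has none). Each returns a list of dicts, best first, with "score" (0 to 1); they miss things now and then, are a little off and sometimes report something else, mostly with a low value. They report only what shows in the picture. A call takes as long as a camera call.
- manip.regions_of(label, picture): "pixels" (420x560 bool, what is visible of it) and "rect" ([left, top, right, bottom] in pixels, round what is visible of it).
- manip.pinpoint(label, picture): "point" ([column, row] in pixels: a listed point, or the origin of a listed thing).
The state is a dict: "t": time; "q": joint angles; "qd": joint speeds; "tau": joint torques, N m; "tcp_pos": TCP position; "tool_rot": TCP orientation; "force": force on the tool from outside, world axes, zero at the start; "ft_torque": the same for the moment, N m; "finger_gap": opening from 0.0 (shut) to 1.0 (fully open).
Only numpy, scipy, OpenCV 4.12 (cv2) and the standard library are available. Lean on these libraries where they do the work, as an engineer would, in place of code of your own. Each camera call takes 0.05 s, during which the arm holds its last target.

## Working session

There is one attempt and no reset: what is moved stays moved. The work goes in short steps, Python scripts to look and compute and a tool call to move; the robot and the scene stay as the last step left them, time stands still between calls to the robot, and variables do not carry over. Pictures are saved under pics/ and viewed, and the job is handed in when it is done.

Besides the shell and the picture viewer there is one more tool, called after ">>>" as name(argument=value, ...) on one line, values as JSON. play_rows: Moves the arm, as the interface text tells. Its arguments: {"type":"object","properties":{"steps":{"type":"array"},"fingers":{"type":"number"},"squeeze":{"type":"number"}},"required":["steps"]}

```bash
ls; mkdir -p pics
cat > h.py <<'E'
import numpy as np, cv2
from station import manip
def snap(n,f):
    p=manip.snapshot(n); cv2.imwrite('pics/'+f,p['img'][:,:,::-1]); return p
def ray(p,uv):
    T=np.array(p['world_from_camera']);d=np.linalg.inv(p['K'])@[uv[0],uv[1],1]
    return T[:3,3],T[:3,:3]@d
def atz(p,uv,z):
    o,d=ray(p,uv);return o+d*(z-o[2])/d[2]
def proj(p,X):
    T=np.linalg.inv(p['world_from_camera']);c=T[:3,:3]@np.array(X)+T[:3,3];u=p['K']@c;return u[:2]/u[2]
E
python3 - <<'E'
from h import *
print(manip.sense())
for n in('top','side'):
    p=snap(n,n+'0.png'); print(n,np.array(p['world_from_camera'])[:3,3])
    for l,z in(('bracket',0),('knob',.04),('post_foot',.037),('post_top',.082),('pointer_tip',.022),('mark_tip',.022),('friction_block',0),('torque_adapter',0),('bolt_sleeve',0),('handwheel',0)):
        for r in manip.pinpoint(l,p)[:2]: print(l,round(r['score'],2),np.round(r['point'],1),np.round(atz(p,r['point'],z),4))
E
```

```text
pics
{'t': 0.0, 'q': array([ 1.13149160e+00,  5.28431278e-01,  1.43388759e+00, -3.06208812e-05,
        1.18140421e+00, -1.78477951e-01]), 'qd': array([-0.00169534,  0.00025119,  0.00082488,  0.00103118,  0.00104278,
       -0.00075628]), 'tau': array([ 1.83775983e-04, -4.42355525e+01, -1.78025311e+01, -1.72101140e-04,
        8.35634535e-03,  3.99728080e-06]), 'tcp_pos': array([0.16085655, 0.60326573, 0.25535968]), 'tool_rot': array([ 1.30038182e-01,  9.91508415e-01, -1.01909972e-03, -3.10338869e-04]), 'force': array([-0.02684123, -0.05596432, -0.45325169]), 'ft_torque': array([-0.02835958,  0.00673844, -0.01028323]), 'finger_gap': 1.0010335549413478}
top [0.45756667 0.06020255 0.91677651]
bracket 0.77 [325. 224.] [ 0.6033 -0.0532  0.    ]
knob 0.89 [320.7 219.5] [ 0.6076 -0.0389  0.04  ]
post_foot 0.78 [284.9 265.4] [0.5057 0.0459 0.037 ]
post_foot 0.24 [301.4 148.4] [ 0.7814 -0.001   0.037 ]
post_top 0.73 [285.2 261.2] [0.5121 0.0458 0.082 ]
pointer_tip 0.56 [343.7 197.5] [ 0.6621 -0.0977  0.022 ]
mark_tip 0.58 [324.5 189.3] [ 0.6832 -0.0533  0.022 ]
friction_block 0.85 [242.1 181
[... 356 characters left out ...]
276.8 261.2] [ 0.5999 -0.0437  0.04  ]
post_foot 0.9 [223. 242.] [0.5108 0.0495 0.037 ]
post_foot 0.46 [316.9 278.8] [ 0.6608 -0.1134  0.037 ]
post_top 0.77 [217.8 227. ] [0.5055 0.0573 0.082 ]
pointer_tip 0.79 [317.2 276.4] [ 0.669  -0.0995  0.022 ]
mark_tip 0.61 [318.1 252.7] [ 0.6968 -0.0441  0.022 ]
mark_tip 0.42 [291.1 362.9] [ 0.544  -0.2548  0.022 ]
friction_block 0.64 [288.5 199.5] [0.706  0.1443 0.    ]
torque_adapter 0.9 [352.6 319. ] [ 0.6994 -0.2062  0.    ]
torque_adapter 0.42 [280.8 269.7] [ 0.6103 -0.0413  0.    ]
bolt_sleeve 0.88 [287.1 367.8] [ 0.5376 -0.2518  0.    ]
bolt_sleeve 0.42 [353.8 319.9] [ 0.7007 -0.2089  0.    ]
handwheel 0.62 [344.3 231.1] [0.7876 0.0041 0.    ]
```

Run:
```python
import cv2
a=cv2.imread('pics/top0.png');b=cv2.imread('pics/side0.png')
cv2.imwrite('pics/topz.png',cv2.resize(a[130:300,220:430],None,fx=3.5,fy=3.5,interpolation=2))
cv2.imwrite('pics/sidez.png',cv2.resize(b[190:340,170:380],None,fx=3.8,fy=3.8,interpolation=2))
```

```text
(no output)
```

View pics/top0.png

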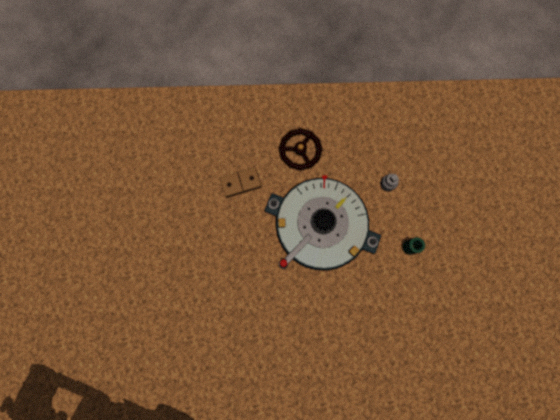

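View pics/topz.png

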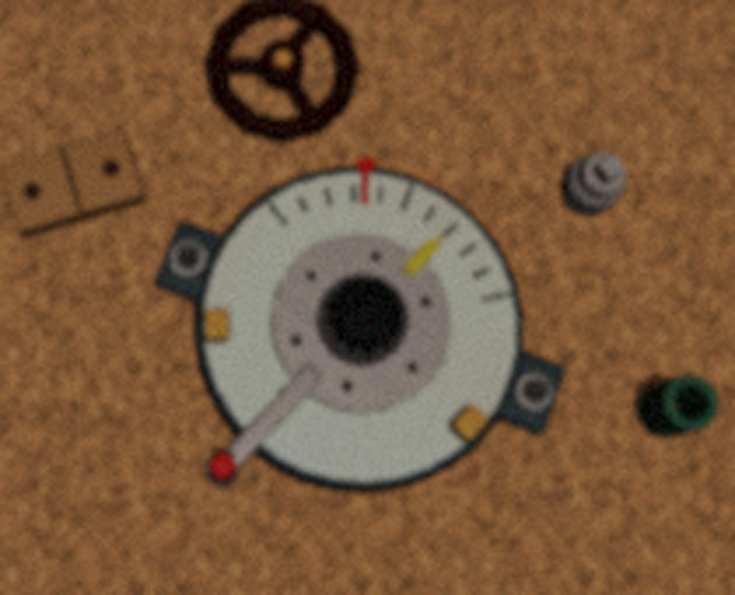

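View pics/sidez.png

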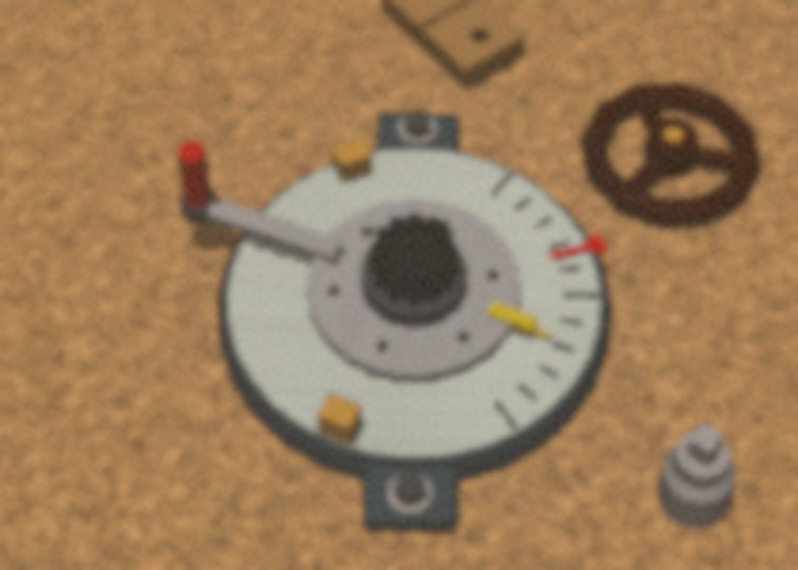

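Seen from above with +x up in the picture, the post is at about (284,262), lower left. The knob is at (323,221), the pointer at (343,200) and the red mark at (324,185). The zero stop is the lower-right lug at (354,251). Next I'll refine the geometry.

```bash
cat >> h.py <<'E'
from scipy.optimize import least_squares
def colmask(p,c):
    h=cv2.cvtColor(cv2.GaussianBlur(p['img'],(3,3),0),cv2.COLOR_RGB2HSV).astype(int);H,S,V=h[...,0],h[...,1],h[...,2]
    if c=='red': return ((H<5)|(H>172))&(S>150)&(V>90)
    if c=='yel': return (H>22)&(H<34)&(S>120)&(V>120)
def disc(p,c0,R,z):
    # disc edge: bright pale plate -> outline
    h=cv2.cvtColor(p['img'],cv2.COLOR_RGB2HSV).astype(int)
    m=((h[...,1]<60)&(h[...,2]>100)).astype(np.uint8)
    cx,cy=proj(p,[*c0,z]);yy,xx=np.mgrid[:420,:560];m[(xx-cx)**2+(yy-cy)**2>75**2]=0
    m=cv2.morphologyEx(m,cv2.MORPH_OPEN,np.ones((3,3)))
    cs,_=cv2.findContours(m,cv2.RETR_EXTERNAL,cv2.CHAIN_APPROX_NONE);c=cv2.convexHull(max(cs,key=len))[:,0]
    X=np.array([atz(p,u,z)[:2] for u in c])
    f=lambda v:np.hypot(X[:,0]-v[0],X[:,1]-v[1])-v[2]
    r=least_squares(f,[*c0,R],loss='soft_l1',f_scale=.002);return r.x
E
python3 - <<'E'
from h import *
print(manip.tips_ahead)
for n in('top','side'):
    p=manip.snapshot(n); C=disc(p,(.605,-.043),.112,.018); print(n,'disc',C)
    for c,z in(('red',.022),('yel',.022)):
        m=colmask(p,c).astype(np.uint8);k,l,s,ce=cv2.connectedComponentsWithStats(m)
        for i in range(1,k):
            if s[i,4]<6: continue
            ys,xs=np.where(l==i);W=np.array([atz(p,u,z)[:2] for u in zip(xs,ys)])-C[:2]
            print(c,s[i,4],ce[i].round(1),'meanpos',W.mean(0).round(4),'ang',np.degrees(np.arctan2(W[:,1].mean(),W[:,0].mean())).round(1),'r',np.hypot(*W.T).min().round(3),np.hypot(*W.T).max().round(3), 'post82',(atz(p,ce[i],.082)[:2]).round(4))
E
```

```text
0.025
top disc [ 0.60531127 -0.0448358   0.10468124]
red 13 [324.2 177.2] meanpos [ 0.1077 -0.009 ] ang -4.8 r 0.104 0.111 post82 [ 0.6958 -0.0462]
red 42 [283.1 262.7] meanpos [-0.0926  0.0945] ang 134.4 r 0.125 0.139 post82 [0.509  0.0503]
yel 38 [339.9 203.1] meanpos [ 0.0436 -0.0432] ang -44.7 r 0.048 0.075 post82 [ 0.6361 -0.078 ]
side disc [ 0.60359353 -0.04129253  0.10770416]
red 18 [220.1 230.2] meanpos [-0.0863  0.1371] ang 122.2 r 0.157 0.166 post82 [0.5073 0.0471]
red 10 [326.1 254.2] meanpos [ 0.1076 -0.013 ] ang -6.9 r 0.105 0.111 post82 [ 0.688  -0.0927]
yel 47 [304.9 273.1] meanpos [ 0.0448 -0.0409] ang -42.4 r 0.047 0.074 post82 [ 0.6294 -0.1188]
```

>>> play_rows(steps=[[[0,0,0,0,0,10.5],[0,0,0,0,0,10.5],[0,0,0,0,0,10.5],[0,0,0,0,0,10.5],[0,0,0,0,0,10.5],[0,0,0,0,0,10.5],[0,0,0,0,0,10.5],[0,0,0,0,0,10.5],[0,0,0,0,0,10.5],[0,0,0,0,0,10.5]]], fingers=0, squeeze=20)

```text
t: 2.45
tcp_pos: [0.1611, 0.6039, 0.2563]
tool_rot: [0.867, 0.498, 0.0, -0.0]
force: [-0.0, 0.7, -0.5]
finger_gap: -0.002
```

>>> play_rows(steps=[[[0,0,0,0,0,7],[0,0,0,0,0,6.5],[0,0,0,0,0,0]]])

```text
t: 2.82
tcp_pos: [0.1611, 0.6038, 0.2563]
tool_rot: [0.918, 0.396, -0.0, 0.0]
force: [-0.7, 0.1, -0.4]
finger_gap: 0.005
```

```bash
cat >> h.py <<'E'
from scipy.spatial.transform import Rotation as Ro
C=np.array([.6045,-.043])
def to(target):
    s=manip.sense();R=Ro.from_quat(s['tool_rot']);d=R.inv().apply(np.array(target)-s['tcp_pos'])
    x=R.as_matrix()[:,0];print('t',round(s['t'],2),'pos',s['tcp_pos'].round(4),'yawx',np.degrees(np.arctan2(x[1],x[0])).round(1),'z',R.as_matrix()[:,2].round(3),'F',s['force'].round(1),'gap',round(s['finger_gap'],3),'shift(tool)',d.round(4));return s
def lf(th,tang,z,r=.135):
    a=np.radians(th);return [*(C+r*np.array([np.cos(a),np.sin(a)])+tang*np.array([-np.sin(a),np.cos(a)])),z]
E
python3 -c "
from h import *
print(lf(136.5,-.031,.15));s=to(lf(136.5,-.031,.15));print(s['q'])"
```

```text
[np.float64(0.5279134517598475), np.float64(0.0724144732200377), 0.15]
t 2.83 pos [0.1611 0.6038 0.2563] yawx 46.6 z [-0. -0. -1.] F [-0.7  0.1 -0.4] gap 0.005 shift(tool) [-0.1345  0.6316  0.1063]
[ 1.13149935e+00  5.27502533e-01  1.43270150e+00 -7.34627691e-06
  1.18141566e+00  1.88837730e+00]
```

>>> play_rows(steps=[[[-0.0112,0.0526,0,0,0,0],[-0.0112,0.0526,0,0,0,0],[-0.0112,0.0526,0,0,0,0],[-0.0112,0.0526,0,0,0,0],[-0.0112,0.0526,0,0,0,0],[-0.0112,0.0526,0,0,0,0],[-0.0112,0.0526,0,0,0,0],[-0.0112,0.0526,0,0,0,0],[-0.0112,0.0526,0,0,0,0],[-0.0112,0.0526,0,0,0,0]]])

```text
t: 4.08
tcp_pos: [0.4671, 0.1593, 0.2566]
tool_rot: [0.918, 0.396, 0.0, 0.0]
force: [1.4, 1.0, 0.3]
finger_gap: -0.003
```

>>> play_rows(steps=[[[-0.0112,0.0526,0.02,0,0,0],[-0.0112,0.0526,0.04,0,0,0],[0,0,0.04,0,0,0],[0,0,0,0,0,0]]])

```text
t: 4.58
tcp_pos: [0.5229, 0.0747, 0.1565]
tool_rot: [0.919, 0.395, -0.003, -0.002]
force: [-0.0, -0.6, 0.4]
finger_gap: -0.002
```

```bash
python3 -c "
from h import *
s=to(lf(136.5,-.031,.08));print(s['q']);snap('side','s1.png');snap('top','t1.png')"
```

```text
t 4.58 pos [0.5229 0.0747 0.1565] yawx 46.6 z [-0.008  0.001 -1.   ] F [-0.  -0.6  0.4] gap -0.002 shift(tool) [0.0022 0.0057 0.0765]
[-6.98885201e-02  5.47001147e-01  1.76300709e+00  1.35669641e-04
  8.39154367e-01  6.88192685e-01]
```

View pics/s1.png

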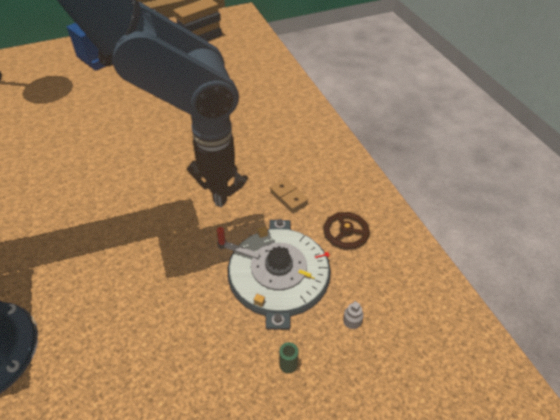

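The closed fingers hang at about (220,200), just behind the post at (221,237) and free of everything. Going down.

>>> play_rows(steps=[[[0,0,0,0,0,0],[0,0,0.02,0,0,0],[0,0,0.02,0,0,0],[0,0,0.02,0,0,0],[0,0,0.01,0,0,0],[0,0,0,0,0,0]]])

```text
t: 5.42
tcp_pos: [0.5251, 0.0756, 0.0895]
tool_rot: [0.918, 0.396, 0.0, 0.0]
force: [0.7, 0.4, 0.4]
finger_gap: 0.002
```

```bash
python3 -c "
from h import *
s=to(lf(136.5,-.031,.08));s=to(lf(136.5,-.019,.08));
p=snap('side','s2.png');q=snap('top','t2.png')
for p,f in((p,'s2'),(q,'t2')):
  u=proj(p,s['tcp_pos']).astype(int);print(u);i=p['img'][u[1]-70:u[1]+70,u[0]-90:u[0]+90,::-1];cv2.imwrite('pics/'+f+'z.png',cv2.resize(i,None,fx=4,fy=4))
"
```

```text
t 5.42 pos [0.5251 0.0756 0.0895] yawx 46.6 z [ 0.001 -0.    -1.   ] F [0.7 0.4 0.4] gap 0.002 shift(tool) [-0.0004  0.0042  0.0095]
t 5.42 pos [0.5251 0.0756 0.0895] yawx 46.6 z [ 0.001 -0.    -1.   ] F [0.7 0.4 0.4] gap 0.002 shift(tool) [-0.0124  0.0042  0.0094]
[223 216]
[271 255]
```

View pics/s2z.png

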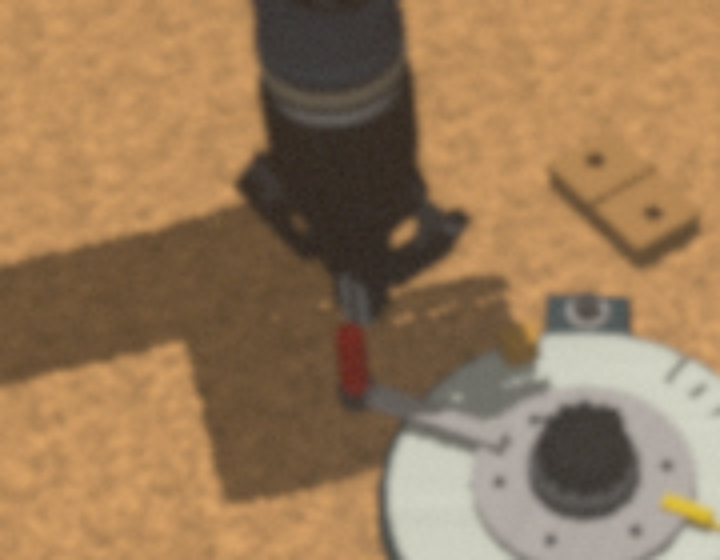

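View pics/t2z.png

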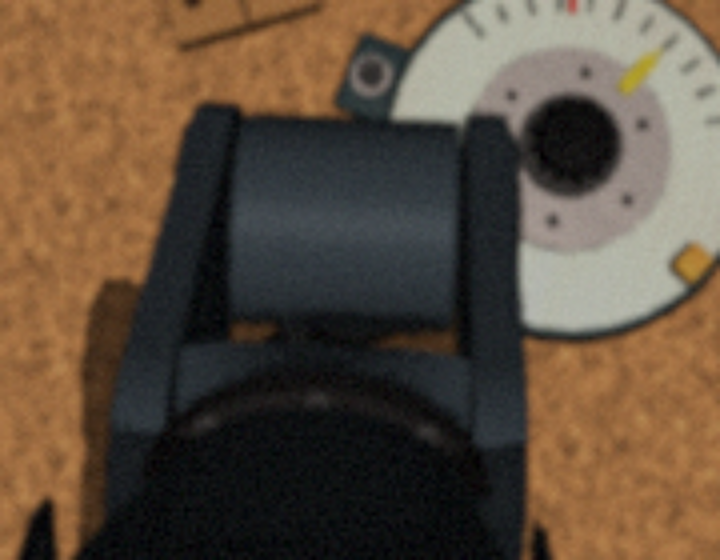

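>>> play_rows(steps=[[[0,0.004,0.01,0,0,0],[-0.003,0,0,0,0,0],[-0.003,0,0,0,0,0],[-0.003,0,0,0,0,0],[-0.003,0,0,0,0,0],[-0.002,0,0,0,0,0],[-0.0035,-0.0004,0,0,0,-1.5],[-0.0035,-0.0004,0,0,0,-1.5]]])

```text
t: 6.52
tcp_pos: [0.5127, 0.0577, 0.0791]
tool_rot: [0.908, 0.42, 0.0, -0.0]
force: [-0.1, 2.1, -0.1]
finger_gap: -0.001
```

```bash
python3 -c "
from h import *
s=to(lf(136.5,-.019,.08));p=snap('side','s3.png');u=[223,250];i=p['img'][u[1]-70:u[1]+70,u[0]-90:u[0]+120,::-1];cv2.imwrite('pics/s3z.png',cv2.resize(i,None,fx=3.8,fy=3.8))
"
```

```text
t 6.53 pos [0.5127 0.0577 0.0791] yawx 49.7 z [ 0.  0. -1.] F [-0.1  2.1 -0.1] gap -0.001 shift(tool) [ 0.0091  0.0014 -0.0009]
```

View pics/s3z.png

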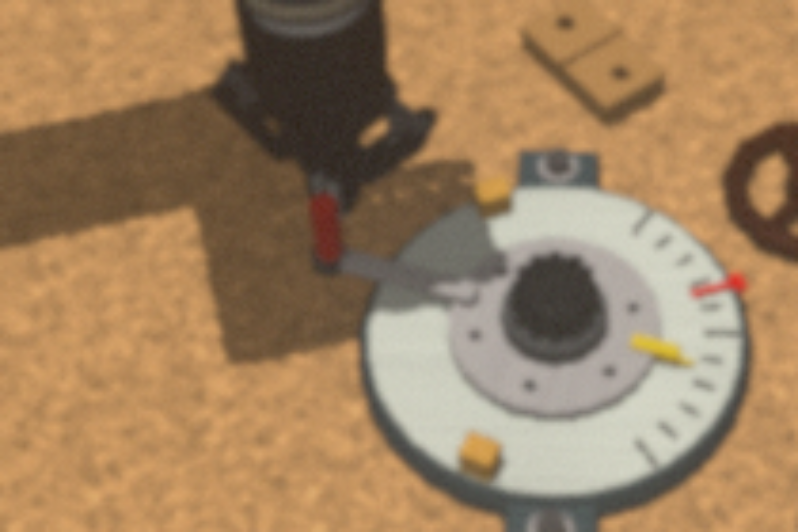

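Contact is made (about 2 N) and the lever is starting to turn. Continuing around the arc.

>>> play_rows(steps=[[[-0.0071,-0.0008,0,0,0,-3],[-0.0071,-0.0008,0,0,0,-3],[-0.0071,-0.0008,0,0,0,-3],[-0.0071,-0.0008,0,0,0,-3],[-0.0071,-0.0008,0,0,0,-3],[-0.0071,-0.0008,0,0,0,-3],[-0.0071,-0.0008,0,0,0,-3],[-0.0071,-0.0008,0,0,0,-3]]])

```text
t: 7.58
tcp_pos: [0.4798, 0.0115, 0.0791]
tool_rot: [0.8, 0.6, 0.0, 0.001]
force: [1.5, 2.7, -0.6]
finger_gap: 0.002
```

```bash
cat >> h.py <<'E'
def track():
    s=to([0,0,0]);R=Ro.from_quat(s['tool_rot']).as_matrix();x=R[:2,0];y=R[:2,1];a=C-s['tcp_pos'][:2]
    print('axis in tool',(a@x).round(4),(a@y).round(4))
    for n in('top','side'):
        p=manip.snapshot(n)
        m=colmask(p,'yel').astype(np.uint8);k,l,st,ce=cv2.connectedComponentsWithStats(m)
        for i in range(1,k):
            if st[i,4]<6: continue
            w=atz(p,ce[i],.022)[:2]-C
            if np.hypot(*w)<.1: print(n,st[i,4],'lever ang',(np.degrees(np.arctan2(w[1],w[0]))%360-180)%360)
E
python3 -c "
from h import *
track()"
```

```text
t 7.58 pos [0.4798 0.0115 0.0791] yawx 73.7 z [ 0.002 -0.    -1.   ] F [ 1.5  2.7 -0.6] gap 0.002 shift(tool) [-0.1458 -0.4573  0.0784]
axis in tool -0.0173 0.135
top 34 lever ang 162.04080925652335
side 46 lever ang 167.35349947683977
```

>>> play_rows(steps=[[[-0.0071,-0.0008,0,0,0,-3],[-0.0071,-0.0008,0,0,0,-3],[-0.0071,-0.0008,0,0,0,-3],[-0.0071,-0.0008,0,0,0,-3],[-0.0071,-0.0008,0,0,0,-3],[-0.0071,-0.0008,0,0,0,-3],[-0.0071,-0.0008,0,0,0,-3],[-0.0071,-0.0008,0,0,0,-3],[-0.0071,-0.0008,0,0,0,-3],[-0.0071,-0.0008,0,0,0,-3]]])

```text
t: 8.93
tcp_pos: [0.4678, -0.0576, 0.0791]
tool_rot: [0.618, 0.786, 0.0, -0.0]
force: [2.0, 2.8, 0.1]
finger_gap: -0.003
```

>>> play_rows(steps=[[[-0.0071,-0.0008,0,0,0,-3],[-0.0071,-0.0008,0,0,0,-3],[-0.0071,-0.0008,0,0,0,-3],[-0.0035,-0.0004,0,0,0,-1.5],[-0.0024,-0.0002,0,0,0,-1],[0,0,0,0,0,0]]])

```text
t: 9.68
tcp_pos: [0.4728, -0.0844, 0.079]
tool_rot: [0.537, 0.844, -0.0, -0.0]
force: [-1.4, 0.5, 1.2]
finger_gap: 0.001
```

```bash
python3 -c "
from h import *
track();p=snap('side','s4.png');u=[270,250];i=p['img'][u[1]-70:u[1]+100,u[0]-110:u[0]+100,::-1];cv2.imwrite('pics/s4z.png',cv2.resize(i,None,fx=3.5,fy=3.5))
"
```

```text
t 9.68 pos [ 0.4728 -0.0844  0.079 ] yawx 115.1 z [-0.001  0.    -1.   ] F [-1.4  0.5  1.2] gap 0.001 shift(tool) [ 0.2767 -0.3925  0.0794]
axis in tool -0.0183 0.1368
top 34 lever ang 201.37584413543536
side 37 lever ang 206.95022653271977
```

View pics/s4z.png

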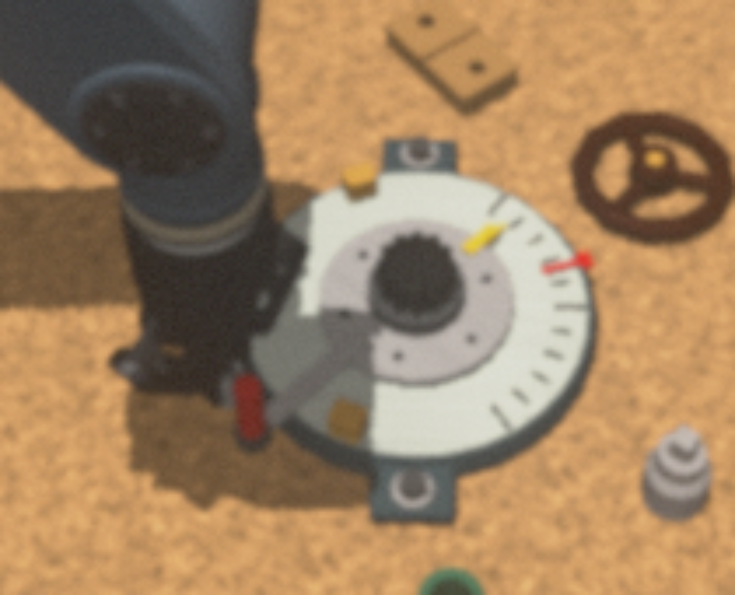

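The lever is at about 205°, and the stop should be near 217°. I'll go on in small steps.

>>> play_rows(steps=[[[-0.0035,-0.0004,0,0,0,-1.5],[-0.0035,-0.0004,0,0,0,-1.5],[-0.0035,-0.0004,0,0,0,-1.5],[-0.0024,-0.0002,0,0,0,-1],[-0.0024,-0.0002,0,0,0,-1],[-0.0012,-0.0001,0,0,0,-0.5],[-0.0012,-0.0001,0,0,0,-0.5]]])

```text
t: 10.7
tcp_pos: [0.48, -0.1009, 0.0789]
tool_rot: [0.48, 0.877, -0.0, -0.0]
force: [-2.6, 2.2, -0.9]
finger_gap: 0.001
```

>>> play_rows(steps=[[[-0.0012,-0.0001,0,0,0,-0.5],[-0.0012,-0.0001,0,0,0,-0.5]]])

```text
t: 10.95
tcp_pos: [0.4812, -0.103, 0.079]
tool_rot: [0.473, 0.881, -0.0, -0.0]
force: [-3.2, 0.8, -1.1]
finger_gap: -0.001
```

>>> play_rows(steps=[[[-0.0012,-0.0001,0,0,0,-0.5],[-0.0012,-0.0001,0,0,0,-0.5]]])

```text
t: 11.2
tcp_pos: [0.4824, -0.1052, 0.079]
tool_rot: [0.465, 0.885, -0.0, -0.0]
force: [-3.3, 1.8, -1.0]
finger_gap: 0.002
```

```bash
python3 -c "
from h import *
track();p=snap('side','s5.png');u=[270,250];i=p['img'][u[1]-70:u[1]+100,u[0]-110:u[0]+100,::-1];cv2.imwrite('pics/s5z.png',cv2.resize(i,None,fx=3.5,fy=3.5))
"
```

```text
t 11.2 pos [ 0.4824 -0.1052  0.079 ] yawx 124.6 z [-0. -0. -1.] F [-3.3  1.8 -1. ] gap 0.002 shift(tool) [ 0.3604 -0.3374  0.079 ]
axis in tool -0.0182 0.1358
top 37 lever ang 211.00803601415925
side 34 lever ang 216.3693667208739
```

View pics/s5z.png

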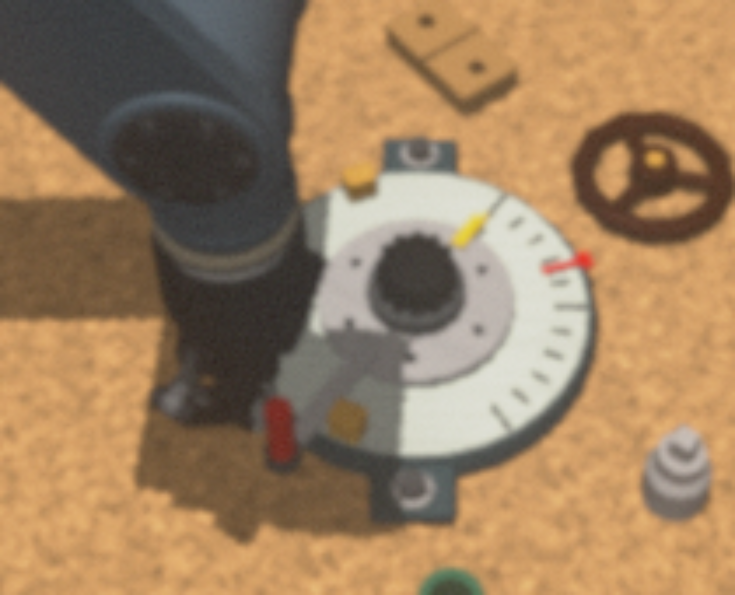

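>>> play_rows(steps=[[[-0.0012,-0.0001,0,0,0,-0.5],[-0.0012,-0.0001,0,0,0,-0.5],[-0.0012,-0.0001,0,0,0,-0.5]]])

```text
t: 11.72
tcp_pos: [0.4826, -0.106, 0.079]
tool_rot: [0.454, 0.891, 0.001, -0.003]
force: [-2.0, 10.2, 5.0]
finger_gap: -0.004
```

>>> play_rows(steps=[[[-0.0012,-0.0001,0,0,0,-0.5]]])

```text
t: 11.85
tcp_pos: [0.4825, -0.1061, 0.079]
tool_rot: [0.45, 0.893, 0.001, -0.004]
force: [-2.3, 13.3, 5.5]
finger_gap: 0.001
```

>>> play_rows(steps=[[[-0.0012,-0.0001,0,0,0,-0.5]]])

```text
t: 11.98
tcp_pos: [0.4824, -0.1063, 0.079]
tool_rot: [0.446, 0.895, 0.001, -0.005]
force: [-3.0, 15.1, 6.8]
finger_gap: 0.001
```

>>> play_rows(steps=[[[-0.0012,-0.0001,0,0,0,-0.5]]])

```text
t: 12.1
tcp_pos: [0.4822, -0.1065, 0.0789]
tool_rot: [0.442, 0.897, 0.002, -0.006]
force: [-3.6, 18.4, 7.6]
finger_gap: -0.0
```

The force rises while the position holds still, so this is the stop. I'll ease off and check.

>>> play_rows(steps=[[[0.002,0,0,0,0,0],[0,0,0,0,0,0]]])

```text
t: 12.35
tcp_pos: [0.4822, -0.1063, 0.0789]
tool_rot: [0.442, 0.897, 0.001, -0.004]
force: [-3.0, 10.6, 5.2]
finger_gap: -0.001
```

```bash
python3 -c "
from h import *
track();p=snap('side','s6.png');u=[270,250];i=p['img'][u[1]-70:u[1]+100,u[0]-110:u[0]+100,::-1];cv2.imwrite('pics/s6z.png',cv2.resize(i,None,fx=3.5,fy=3.5))
"
```

```text
t 12.35 pos [ 0.4822 -0.1063  0.0789] yawx 127.5 z [-0.006  0.005 -1.   ] F [-3.  10.6  5.2] gap -0.001 shift(tool) [ 0.3775 -0.3174  0.0823]
axis in tool -0.0243 0.1356
top 36 lever ang 211.13098003257863
side 34 lever ang 216.3693667208739
```

View pics/s6z.png

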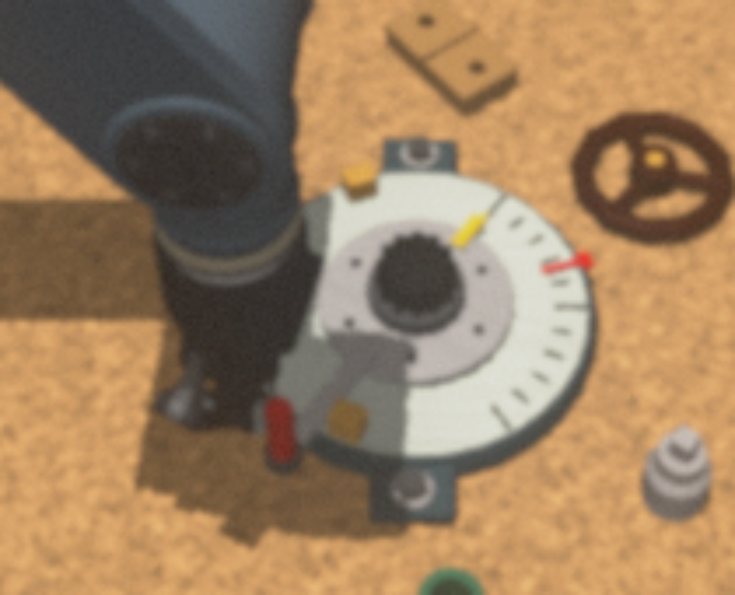

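The lever lies against the lug at about (347,420) in the zoom, and the pointer is in line with the end tick. Now I'll back off, lift and cross to the other side.

>>> play_rows(steps=[[[0.008,0,0,0,0,0],[0.008,0,0,0,0,3.5],[0,0,-0.03,0,0,0],[0,0,-0.03,0,0,0],[0,0,0,0,0,0]]])

```text
t: 13.12
tcp_pos: [0.478, -0.0985, 0.1413]
tool_rot: [0.469, 0.883, 0.0, 0.005]
force: [0.2, -0.4, -0.7]
finger_gap: -0.001
```

```bash
python3 -c "
from h import *
track();to(lf(214,.034,.14));print(lf(214,.034,.14))
"
```

```text
t 13.12 pos [ 0.478  -0.0985  0.1413] yawx 124.1 z [ 0.008 -0.004 -1.   ] F [ 0.2 -0.4 -0.7] gap -0.001 shift(tool) [ 0.3505 -0.3414  0.1369]
axis in tool -0.0249 0.1359
top 37 lever ang 211.1808976210283
side 34 lever ang 216.3693667208739
t 13.22 pos [ 0.4759 -0.0976  0.1393] yawx 124.1 z [ 0.003 -0.001 -1.   ] F [-0.6 -0.3 -0.7] gap 0.002 shift(tool) [-0.0606  0.002  -0.0006]
[np.float64(0.5115924864230748), np.float64(-0.14667831943542223), 0.14]
```

>>> play_rows(steps=[[[-0.02,0.0005,0,0,0,0],[-0.02,0.0005,0,0,0,0],[-0.022,0.0005,0,0,0,0],[0,0,0,0,0,0],[0,0,0.02,0,0,0],[0,0,0.02,0,0,0],[0,0,0.02,0,0,0],[0,0,0,0,0,0]]])

```text
t: 14.22
tcp_pos: [0.5095, -0.1466, 0.0772]
tool_rot: [0.469, 0.883, 0.0, -0.003]
force: [-0.2, 0.4, 0.5]
finger_gap: 0.003
```

```bash
python3 -c "
from h import *
track();to(lf(214,.019,.08));p=snap('side','s7.png');u=[270,270];i=p['img'][u[1]-70:u[1]+100,u[0]-110:u[0]+100,::-1];cv2.imwrite('pics/s7z.png',cv2.resize(i,None,fx=3.5,fy=3.5))
"
```

```text
t 14.22 pos [ 0.5095 -0.1466  0.0772] yawx 124.1 z [-0.005  0.002 -1.   ] F [-0.2  0.4  0.5] gap 0.003 shift(tool) [ 0.4064 -0.3397  0.0799]
axis in tool 0.0326 0.1368
top 37 lever ang 211.1808976210283
side 34 lever ang 216.3693667208739
t 14.32 pos [ 0.5108 -0.1473  0.0789] yawx 124.1 z [-0.001  0.    -1.   ] F [ 0.7  0.7 -0.6] gap 0.0 shift(tool) [ 0.0151  0.001  -0.0011]
```

View pics/s7z.png

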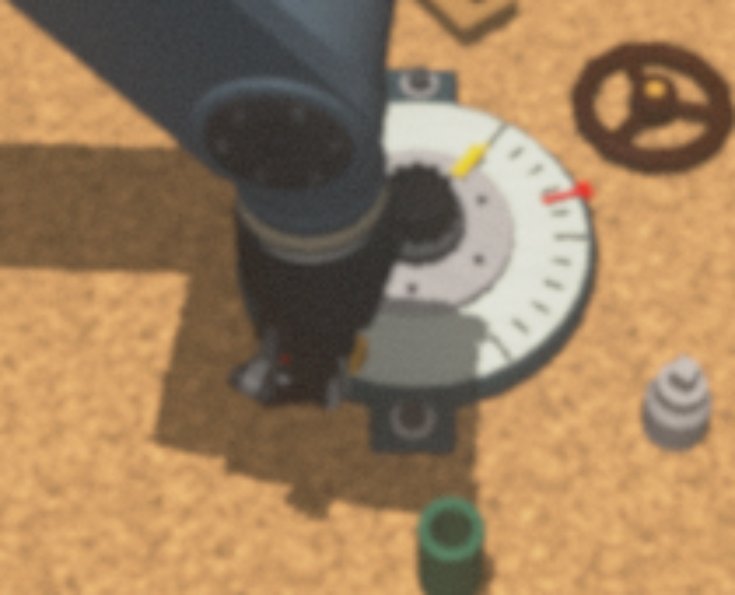

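>>> play_rows(steps=[[[0.004,0,0,0,0,0],[0.004,0,0,0,0,0],[0.004,0,0,0,0,0],[0.003,0,0,0,0,0],[0.0035,-0.0004,0,0,0,1.5],[0.0035,-0.0004,0,0,0,1.5],[0.0071,-0.0008,0,0,0,3],[0.0071,-0.0008,0,0,0,3],[0.0071,-0.0008,0,0,0,3],[0,0,0,0,0,0]]])

```text
t: 15.62
tcp_pos: [0.4854, -0.1113, 0.079]
tool_rot: [0.559, 0.829, 0.0, -0.001]
force: [-0.2, 1.0, 0.2]
finger_gap: -0.007
```

```bash
python3 -c "
from h import *
track()"
```

```text
t 15.62 pos [ 0.4854 -0.1113  0.079 ] yawx 112.1 z [-0.001  0.001 -1.   ] F [-0.2  1.   0.2] gap -0.007 shift(tool) [ 0.2853 -0.4081  0.0796]
axis in tool 0.0185 0.136
top 38 lever ang 198.25094058156748
side 37 lever ang 203.56003701429572
```

>>> play_rows(steps=[[[0.0071,-0.0008,0,0,0,3],[0.0071,-0.0008,0,0,0,3],[0.0071,-0.0008,0,0,0,3],[0.0071,-0.0008,0,0,0,3],[0.0071,-0.0008,0,0,0,3],[0.0071,-0.0008,0,0,0,3],[0.0035,-0.0004,0,0,0,1.5],[0,0,0,0,0,0]]])

```text
t: 16.73
tcp_pos: [0.47, -0.0686, 0.079]
tool_rot: [0.691, 0.723, -0.0, -0.0]
force: [1.0, -1.1, 0.5]
finger_gap: 0.006
```

```bash
cat >> h.py <<'E'
def zoom(n):
    for c in('side','top'):
        p=manip.snapshot(c);u=proj(p,[.672,-.055,.022]).astype(int);i=p['img'][u[1]-26:u[1]+26,u[0]-35:u[0]+35,::-1]
        cv2.imwrite('pics/%s_%s.png'%(n,c),cv2.resize(i,None,fx=9,fy=9,interpolation=cv2.INTER_CUBIC))
E
python3 -c "
from h import *
track();zoom('z1')"
```

```text
t 16.73 pos [ 0.47   -0.0686  0.079 ] yawx 92.6 z [-0.  0. -1.] F [ 1.  -1.1  0.5] gap 0.006 shift(tool) [ 0.0897 -0.4664  0.0792]
axis in tool 0.0195 0.1355
top 36 lever ang 179.83408419867658
side 39 lever ang 184.60215232745324
```

View pics/z1_side.png

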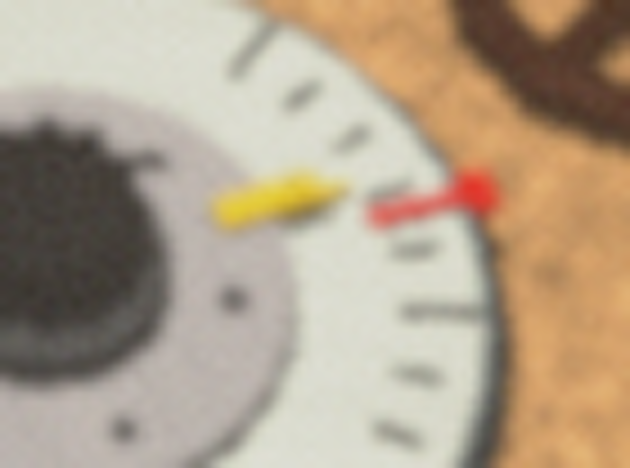

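View pics/z1_top.png

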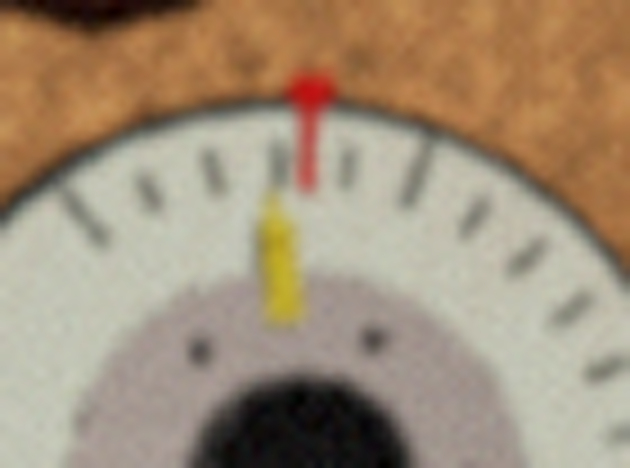

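```bash
cat >> h.py <<'E'
def diff(c,tip,mk):
    p=manip.snapshot(c);u=proj(p,[.672,-.055,.022]).astype(int)
    f=lambda q:np.array([(q[0]+.5)/9-.5+u[0]-35,(q[1]+.5)/9-.5+u[1]-26])
    a=atz(p,f(tip),.022)[:2]-C;b=atz(p,f(mk),.022)[:2]-C
    A,B=[np.degrees(np.arctan2(v[1],v[0])) for v in(a,b)];print(c,'tip r',np.hypot(*a).round(4),A.round(2),'mark r',np.hypot(*b).round(4),B.round(2),'diff',(A-B).round(2),'dist',np.hypot(*(a-b)).round(4))
E
python3 -c "
from h import *
diff('top',(272,195),(308,190));diff('side',(352,189),(370,217));diff('side',(347,190),(373,215))"
```

```text
top tip r 0.0816 0.58 mark r 0.0832 -6.04 diff 6.61 dist 0.0096
side tip r 0.0803 0.85 mark r 0.0813 -5.67 diff 6.52 dist 0.0092
side tip r 0.0791 0.99 mark r 0.0822 -5.42 diff 6.41 dist 0.0095
```

Both views agree: radii near 81 mm as they should be, and 6.5° still to go.

>>> play_rows(steps=[[[0.0035,-0.0004,0,0,0,1.5],[0.0035,-0.0004,0,0,0,1.5],[0.0035,-0.0004,0,0,0,1.5],[0.0024,-0.0002,0,0,0,1],[0,0,0,0,0,0],[0,0,0,0,0,0]]])

```text
t: 17.82
tcp_pos: [0.4688, -0.0556, 0.0791]
tool_rot: [0.725, 0.689, 0.0, 0.0]
force: [1.0, -0.3, 0.2]
finger_gap: -0.001
```

```bash
python3 -c "
from h import *
track();zoom('z2')"
```

```text
t 17.82 pos [ 0.4688 -0.0556  0.0791] yawx 87.0 z [ 0.001  0.    -1.   ] F [ 1.  -0.3  0.2] gap -0.001 shift(tool) [ 0.0314 -0.4711  0.0788]
axis in tool 0.0196 0.1348
top 36 lever ang 173.9938442611089
side 39 lever ang 179.3795001688962
```

View pics/z2_side.png

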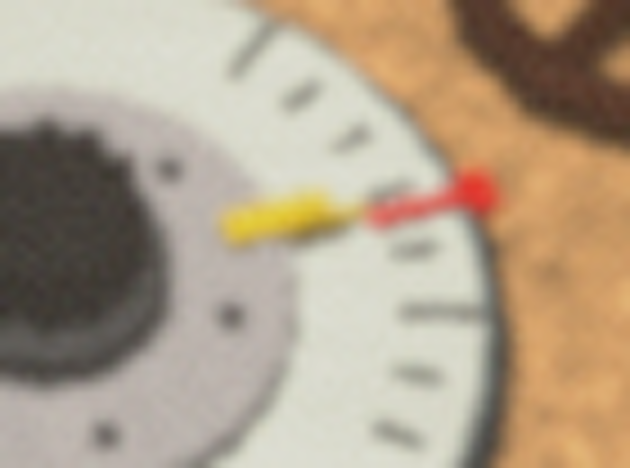

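View pics/z2_top.png

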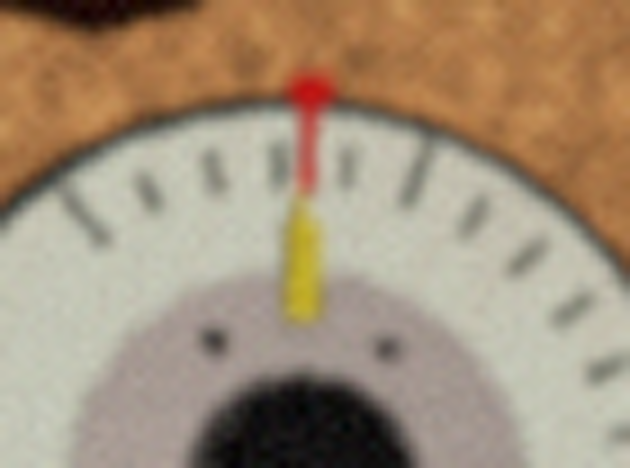

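The tip is at about (302,197) against the mark's end at (307,190) in the top zoom, so about 1° is left.

>>> play_rows(steps=[[[0.0024,-0.0002,0,0,0,1],[0,0,0,0,0,0],[0,0,0,0,0,0]]])

```text
t: 18.4
tcp_pos: [0.4686, -0.0535, 0.079]
tool_rot: [0.731, 0.682, 0.0, 0.0]
force: [-1.0, -0.1, -0.0]
finger_gap: -0.001
```

```bash
python3 -c "
from h import *
track();zoom('z3')"
```

```text
t 18.4 pos [ 0.4686 -0.0535  0.079 ] yawx 86.1 z [ 0. -0. -1.] F [-1.  -0.1 -0. ] gap -0.001 shift(tool) [ 0.0211 -0.4712  0.0789]
axis in tool 0.0198 0.1348
top 40 lever ang 173.1884907203588
side 39 lever ang 178.70800059800348
```

View pics/z3_side.png

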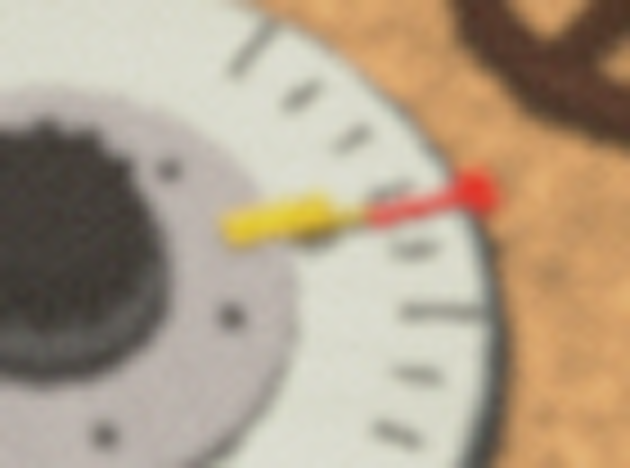

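View pics/z3_top.png

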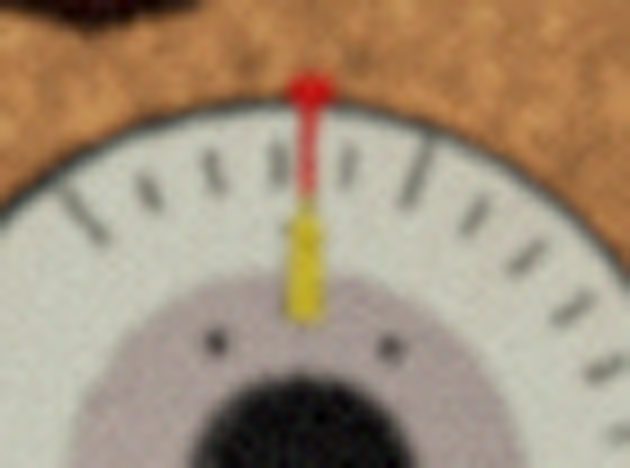

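The pointer runs straight into the red mark in both views. Now I'll take the hand away.

>>> play_rows(steps=[[[-0.004,0,0,0,0,0],[-0.008,0,0,0,0,0],[-0.008,0,0,0,0,0],[0,0,-0.02,0,0,0],[0,0,-0.04,0,0,0],[0,0,-0.04,0,0,0],[-0.02,-0.02,-0.04,0,0,0],[0,0,0,0,0,0],[0,0,0,0,0,0]]])

```text
t: 19.73
tcp_pos: [0.4455, -0.0921, 0.2187]
tool_rot: [0.731, 0.682, 0.0, -0.0]
force: [0.8, 1.3, -0.9]
finger_gap: -0.001
```

```bash
python3 -c "
from h import *
track();zoom('z4');snap('side','s9.png')
for n in('side','top'):
  p=manip.snapshot(n)
  for l in('friction_block','torque_adapter','bolt_sleeve','handwheel'):
    r=manip.pinpoint(l,p)
    if r: print(n,l,atz(p,r[0]['point'],0).round(3))"
```

```text
t 19.73 pos [ 0.4455 -0.0921  0.2187] yawx 86.0 z [-0.  0. -1.] F [ 0.8  1.3 -0.9] gap -0.001 shift(tool) [ 0.0607 -0.4508  0.2188]
axis in tool 0.06 0.1552
top 41 lever ang 173.28899463803293
side 39 lever ang 178.70800059800348
side friction_block [0.705 0.144 0.   ]
side torque_adapter [ 0.7   -0.203  0.   ]
side bolt_sleeve [ 0.701 -0.033  0.   ]
side handwheel [ 0.789 -0.001  0.   ]
top friction_block [0.712 0.148 0.   ]
top torque_adapter [ 0.696 -0.206  0.   ]
top bolt_sleeve [ 0.544 -0.247  0.   ]
top handwheel [ 0.791 -0.005  0.   ]
```

View pics/z4_side.png

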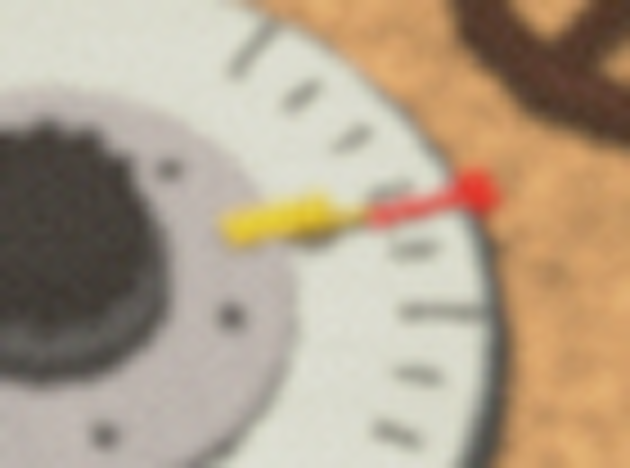

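View pics/s9.png

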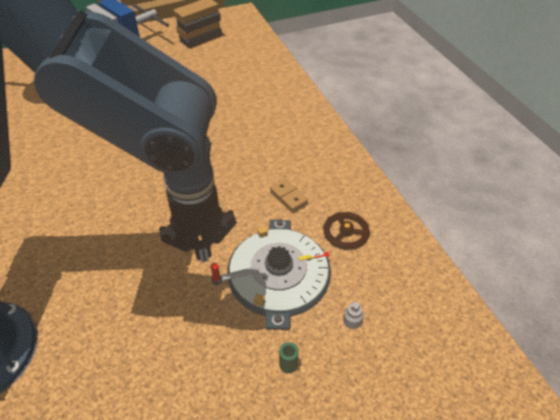

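View pics/z4_top.png

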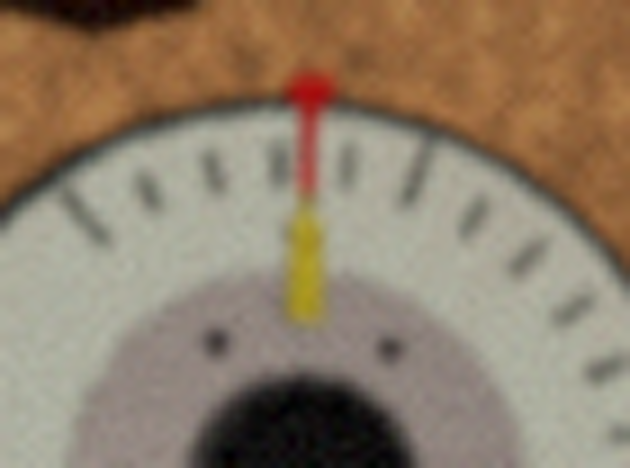

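The hand is clear, the pointer still meets the mark, and the loose parts lie where they were.

```bash
python3 -c "
from h import *
print(manip.sign_off())"
```

```text
the job is handed in; nothing more can be done
None
```

The lever went back to its zero stop and then round to the red mark, and I handed the job in at about 20 s of the 64 s allowed. Hand-in gives no verdict, so the result rests on my own checks.

- **Zero stop:** With the fingers shut, I pushed the post anticlockwise until it stopped moving. The force rose to about 20 N, under the 35 N limit. The side picture showed the lever against the brass lug and the pointer at the end tick.
- **Setting mark:** From the other side I pushed the lever clockwise in small steps. The yellow pointer runs straight into the red mark's inner end in both cameras. By eye it is within about 1 mm, and it did not move when I withdrew and lifted the hand clear.
- **Loose parts and knob:** I saw no movement of the loose parts in the pictures. The readings agree with the start to within about 7 mm, which is detector noise. The fingers stayed well away from the knob.
- **Checks that disagreed:**
    - One side-view detection of the bolt sleeve came out at (0.70, -0.03), on the adjuster itself. The top view and the picture show the sleeve where it began, so I took it as false.
    - The pointer's colour centroid differed by about 5° between the two cameras, an effect of viewing direction. I relied on the pointer's position relative to the mark instead, which agreed in both views.

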